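# Change the guard comb on the clipper

### The arm

A 7-joint arm with a two-finger parallel gripper is mounted at the origin on the work surface. World frame = base frame: x ahead of the robot, y to its left, z up, the work surface at z = 0. Lengths are in mm, angles in rad, forces in N, time in s.
With the tool pointing down it reaches from about 425 to 875 mm from the base axis. Payload 8.4 kg.
Tool frame: the origin (TCP) lies at the very end of the fingers, on their centre line; the grasp point (between the pads) lies 19 mm behind it (arm.grasp_offset is the distance from the TCP to the grasp point, in mm); z points along the fingers, x is the direction in which the jaws open and shut, and the axes are right-handed (so a half turn about z gives the same grasp; the last joint's range is limited). The gripper opens to 85 mm and grips with 20 to 120 N. Pads are 22 mm wide; open, the fingers measure 114 mm over their backs; the gripper's body (76 mm by 85 mm) begins 54 mm behind the grasp point. The pads swing forward as they close: fully open they stand 13 mm farther back than shut.
Start: joints at [-1.447, 0.333, 0.04, 1.465, -0.013, 1.343, -0.059], TCP at [143.629, 633.904, 231.308] pointing down, gripper open.
Joint ranges: [-2.58, 2.58], [-0.38, 2.09], [-1.3, 1.39], [0.25, 2.4], [-1.5, 4.64], [0.08, 2.09], [-2.65, 2.65]. Speed limits (rad/s): [2.22, 2.22, 2.79, 2.79, 3.14, 3.14, 3.14].

### API

Orientations are given as a rotation vector (axis times angle).
In Python, from workcell import arm gives the robot as it stands.
- The arm moves only by the tool servo_tool, never from a script. Its arguments are lists of equal length, an entry for each row: "travel": the shift along the tool's x, y, z in mm, a list of three; "delta_rot": the turn, a rotation vector about the tool's x, y, z in degrees, a list of three. A call has 1 to 5 rows; each row shifts and turns the pose as measured when the row begins, along the tool's axes as they then stand; what a row does not reach is not made up. A row lasts 1/8 s, in which the tool goes at most 62.5 mm and 10.7 degrees, less where a joint would pass 70% of its speed; a pose out of reach is approached as far as the arm can. A call is refused whole if a number of a shift passes 62.5 or a number of a turn 10.7, either way. A call with a gripper value outside its range is refused whole. "claw" is the closure in counts, from 0 (fully open) to 255 (shut), set as the call begins (left out, the last holds). The fingers move at their own pace and stop on an object; the grip force is fixed at half the most. Time passes only in rows, so rows that do not move let the fingers close. It gives the time, the measured TCP pose, the force and the opening at its end, in the units of the state.
- arm.observe(): the state, without advancing time (a new reading comes with each control period).
- arm.get_image(name): name is "scene" or "side" or "wrist"; returns a dict with "image" (384x512x3 uint8, red, green, blue), "range_z" (384x512 float32, mm along the optical axis (not along the pixel's ray), 0 where there is no reading), "vertical_fov" (degrees; the focal length in pixels is half the picture's height over the tangent of half this angle, whatever the lens; pixels are square), "cx", "cy" (the principal point, pixels), "D" ([k1, k2, p1, p2, k3] as OpenCV has them; the pictures are not rectified), "origin" and "rotation" of the camera in the world. Camera axes: x right, y down, z forward; pixel columns grow to the right and rows downward; lengths in mm; the calibration is good to about 2 mm. A picture is of the moment at which its call begins.
- arm.close_job(): hands the job in, once; it reports no verdict.
The state is a dict: "t": time; "qpos": joint angles; "joint_velocities": joint speeds; "joint_torque": joint torques, N m; "ee_pos": TCP position; "tcp_rot": TCP orientation; "contact_force": force on the tool from outside, world axes, zero at the start; "moment": the same for the moment, N m; "grip_width": finger opening in mm.
Only numpy, scipy, OpenCV 4.12 (cv2) and the standard library are available. Lean on these libraries where they do the work, as an engineer would, in place of code of your own. Each camera call takes 0.05 s, during which the arm holds its last target. There are 200 camera calls.

### The job

Change the guard comb for the next customer: pull the short comb straight up off the clipper's blade head and set it astride the white comb rail with the others, then take the tallest comb from the rail and press it squarely down over the blade head, tooth tips pointing the way the blade points, until it clicks past the two spring catches and sits fully home. Let go of both combs, and leave the other combs on the rail and the rest of the bench as they are.

Things in the scene. Friction and masses are not known exactly. Their poses are not given: they have to be found in the camera images.
- comb25_mid (a point): Centre (half-way up) of the tallest grey guard comb, the one to fit; starts on the rail. 42 mm tall, 48 mm wide (y, over two flat parallel side walls: grip here), 40 mm long (x; tooth tips reach 6 mm further), about 50 g. Axes: +x to the tooth tips, -x to the square heel, z up. The walls are full height from 20 mm behind the centre to 10 mm ahead, where the teeth slope down.
- comb25_seat (a point): Underside of the base plate of the tallest comb, on its mid-line: 7 mm below its centre, 14 mm above the lower edge of its side walls. Comes to lie on point blade_seat when the comb is home, on the rail's flat top when parked.
- comb25_front (a point): Front edge of the same base plate underside, 20 mm towards the tooth tips (+x) from point comb25_seat.
- comb6_mid (a point): Centre (half-way up) of the shortest guard comb, 6 mm cut, which starts snapped on the clipper: 48 mm wide (y), 40 mm long (x), 23 mm tall, about 30 g. Same axes and shape as the tall one.
- comb6_seat (a point): Underside of the base plate of the shortest comb, on its mid-line: 2.5 mm above its centre, 14 mm above the lower edge of its side walls.
- comb10_mid (a point): Centre of the 10 mm guard comb (27 mm tall), astride the rail; stays there.
- comb13_mid (a point): Centre of the 13 mm guard comb (30 mm tall), astride the rail; stays there.
- comb16_mid (a point): Centre of the 16 mm guard comb (33 mm tall), astride the rail; stays there.
- blade_seat (a point): Middle of the silver clipper's flat steel blade face, 66 mm above the bench; a comb's base plate seats here. The clipper lies face up, fast in a black cradle. +x = where the blade points, y across, z up. Blade head: 34 mm wide (y), 48 long (x), 16 deep, rounded upper edges, free air beside and below; handle from 34 mm behind, lower than the face. A comb goes on straight down, 3 mm play a side.
- catch_left (a joint): Travel (m) of the brass spring catch on the head's left (+y) side: 0 out, to 0.0048 pressed in. Nose 5 mm proud, 7.5 mm below the blade face. Lips at the foot of a comb meet the catches 10 mm above home and must be forced past (about 9 N in all, 2 mm pressed in); from 4 mm above home they spring out over the lips, the force drops and the comb is home (under 0.001 when let go). Pull-off: about 9 N up.
- catch_right (a joint): The same for the catch on the head's right (-y) side.
- rail_top (a point): Middle of the flat top of the white comb rail, 34 mm above the bench, fixed: a bar 34 mm wide (y), 312 mm long (x), rounded upper edges, on a 5 mm foot plate 70 mm wide. Combs sit loosely astride it, base plate on top, 3 mm play a side, their x along its x. Five places at x = -0.12, -0.06, 0, 0.06, 0.12 m from here: -0.12 starts empty, four combs fill the others in any order.
- jar: Round glass jar with an aluminium twist cap, 72 mm wide, 82 mm tall; leave alone.
- spray: Orange spray bottle, 68 mm wide, 191 mm tall; leave alone.
- oil: Small white bottle of clipper oil, 26 mm wide, 75 mm tall; leave alone.
- neck_brush: Neck brush with a dark wooden handle lying on the bench, 180 mm long; leave alone.
- organiser (a joint): Turn (rad) of the clear acrylic organiser, 120 mm square, 105 mm tall, on its 180 mm turntable; leave alone.
Mind the look-alikes: they are no part of the job. What is shaped like the part that bears blade_seat but pink or turquoise is not meant.

How it is judged (in metres and radians):
On the way, in this order (a step that is already met when the one before it is completed fails the run):
1. the short comb is off the clipper (distance between comb6_seat and blade_seat above 0.06 m), for 0.2 s.
2. the tallest comb is home on the blade head with both catches sprung out (x of comb25_seat in the frame of blade_seat between -0.006 and 0.006 m and y of comb25_seat in the frame of blade_seat between -0.004 and 0.004 m and z of comb25_seat in the frame of blade_seat between -0.002 and 0.002 m and z of comb25_front in the frame of blade_seat between -0.003 and 0.003 m and y of comb25_front in the frame of blade_seat between -0.005 and 0.005 m and x of comb25_front in the frame of blade_seat above 0.013 m and value of joint each of catch_left, catch_right below 0.0015 m), for 0.2 s.
At the end, for the whole second after the job is handed in: Tall comb home: plate within 2 mm of the blade face, 6 mm fore-aft, 4 mm across, square, teeth forward, both catches out (under 1.5 mm). Short comb upright astride the rail: plate within 3 mm of its top, 4 mm of its mid-line, 136 mm of its middle. Rest undisturbed (all of step 2 and x of comb6_seat in the frame of rail_top between -0.136 and 0.136 m and y of comb6_seat in the frame of rail_top between -0.004 and 0.004 m and z of comb6_seat in the frame of rail_top between -0.003 and 0.003 m and angle between comb6_seat's own z axis and vertical below 0.08 rad); the robot touches nothing.
It fails at once if the 10, 13 or 16 mm comb is shifted more than 30 mm (distance of any of comb10_mid, comb13_mid, comb16_mid from where it was at the start of the episode above 0.03 m).
It fails at once if the jar, spray bottle, oil bottle or neck brush is shifted more than 30 mm (distance of any of jar, spray, oil, neck_brush from where it was at the start of the episode above 0.03 m).
It fails at once if the organiser is turned by more than 0.3 rad from where it stood (0) (value of joint organiser above 0.3 rad or value of joint organiser below -0.3 rad).
It also fails if it takes over 48 s, if anything falls off the work surface, if the arm or the gripper's body presses on something with over 40 N, if the wrist force passes 120 N, or if a joint passes its speed limit or range.

## Working session

There is one attempt and no reset: what is moved stays moved. The work goes in short steps, Python scripts to look and compute and a tool call to move; the robot and the scene stay as the last step left them, time stands still between calls to the robot, and variables do not carry over. Pictures are saved under pics/ and viewed, about 8 in all and at most 12, crops included, and the job is handed in when it is done.

Besides the shell and the picture viewer there is one more tool, called after ">>>" by a JSON object that holds its "method" and its "body". servo_tool: Moves the arm, as the interface text tells. Its arguments: {"type":"object","properties":{"travel":{"type":"array","items":{"type":"array","items":{"type":"number"}}},"delta_rot":{"type":"array","items":{"type":"array","items":{"type":"number"}}},"claw":{"type":"number"}},"required":["travel","delta_rot"]}

```bash
mkdir -p pics; ls; cat > h.py <<'E'
import numpy as np, cv2
from workcell import arm
def cam(n):
    d=arm.get_image(n); h,w=d["image"].shape[:2]
    f=h/2/np.tan(np.radians(d["vertical_fov"])/2)
    d["K"]=np.array([[f,0,d["cx"]],[0,f,d["cy"]],[0,0,1]]); d["D"]=np.array(d["D"],float)
    d["origin"]=np.array(d["origin"],float); R=np.array(d["rotation"],float)
    d["R"]=R if R.shape==(3,3) else cv2.Rodrigues(R)[0]
    return d
def rays(d,uv):
    p=cv2.undistortPoints(np.array(uv,float).reshape(-1,1,2),d["K"],d["D"]).reshape(-1,2)
    return np.c_[p,np.ones(len(p))]
def plane(d,uv,z):
    r=rays(d,uv)@d["R"].T; s=(z-d["origin"][2])/r[:,2]
    return d["origin"]+r*s[:,None]
def cloud(d):
    h,w=d["range_z"].shape; v,u=np.mgrid[:h,:w]
    P=rays(d,np.stack([u,v],-1).reshape(-1,2))*d["range_z"].reshape(-1,1)
    return (P@d["R"].T+d["origin"]).reshape(h,w,3)
def save(n,im,k=1): cv2.imwrite("pics/"+n+".png",cv2.cvtColor(cv2.resize(im,None,fx=k,fy=k,interpolation=cv2.INTER_CUBIC),cv2.COLOR_RGB2BGR))
E
python3 - <<'E'
from h import *
import pickle
D={n:cam(n) for n in("scene","side","wrist")}
pickle.dump(D,open("d0.pkl","wb"))
for n,d in D.items(): print(n,d["origin"].round(),d["R"].round(2).tolist(),d["K"][0,0],d["D"],(d["range_z"]>0).mean())
save("all",np.hstack([D["scene"]["image"],D["side"]["image"]]),.78)
save("scene",D["scene"]["image"],1.5)
print(arm.observe())
E
```

```text
pics
scene [1032.   45.  964.] [[-0.06, 0.84, -0.54], [1.0, 0.04, -0.04], [-0.01, -0.54, -0.84]] 347.71351203543355 [0.0148268 0.        0.        0.        0.       ] 0.9958648681640625
side [264. 935. 644.] [[-0.97, -0.11, 0.2], [-0.23, 0.51, -0.83], [-0.01, -0.86, -0.52]] 398.39734688453666 [-0.01136865  0.          0.          0.          0.        ] 0.9959869384765625
wrist [ 78. 650. 373.] [[0.22, 0.94, 0.26], [0.98, -0.21, -0.06], [-0.0, 0.27, -0.96]] 294.9819705497826 [-0.03850604  0.          0.          0.          0.        ] 0.9960581461588541
{'t': 0.15, 'qpos': array([-1.44718822,  0.33379218,  0.03988726,  1.46607221, -0.01341723,
        1.34328837, -0.05852459]), 'joint_velocities': array([ 0.00026303, -0.00195108,  0.000372  , -0.00191009, -0.00073105,
       -0.00190017, -0.00057107]), 'joint_torque': array([ 2.65518785e-03, -6.59036064e+01,  1.36712551e+00, -4.05873764e+01,
        1.67878903e-02,  9.63180821e-03,  4.15010720e-05]), 'ee_pos': array([143.57429933, 633.58086436, 230.59559473]), 'tcp_rot': array([ 2.45401647e+00,  1.96009705e+00, -1.51341871e-03]), 'contact_force': array([-0.65853391,  0.52132164, -0.24441354]), 'moment': array([-0.01792019,  0.01154504,  0.03344841]), 'grip_width': 85.15675567655794}
```

View pics/scene.png

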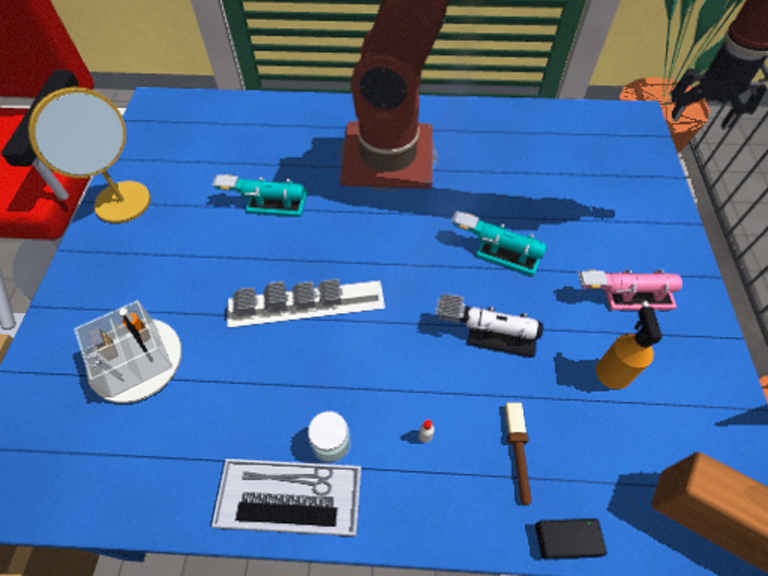

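View pics/all.png

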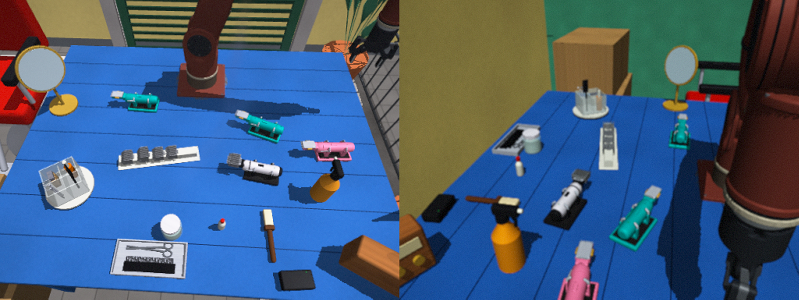

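The silver clipper carries the short comb at about (450,305) in the enlarged scene picture, or (300,203) at original scale. The turquoise clippers at (275,195) and (500,245) and the pink one at (635,288) are look-alikes and are not meant. The rail runs from (228,310) to (383,293), with combs at (245,297), (275,295), (303,293) and (330,291). Its empty place is at the right end. Next I'll measure from depth.

```bash
python3 - <<'E'
from h import *
import pickle
D=pickle.load(open("d0.pkl","rb"))
d=D["scene"]; P=cloud(d); Z=P[...,2]
im=d["image"]; hsv=cv2.cvtColor(im,cv2.COLOR_RGB2HSV)
print("bench",np.median(Z[250:280,120:140]))
# rail ROI
u0,u1,v0,v1=148,262,180,220
p=P[v0:v1,u0:u1]; h=hsv[v0:v1,u0:u1]
white=(h[...,1]<60)&(h[...,2]>140)
top=white&(p[...,2]>28)&(p[...,2]<40)
print("railtop n",top.sum(),p[top].mean(0))
foot=white&(p[...,2]<15)&(p[...,2]>0)
for nm,m in(("top",top),("railall",white&(p[...,2]<40))):
    r=cv2.minAreaRect(p[m][:,:2].astype(np.float32)); print(nm,r)
comb=(p[...,2]>40)&(p[...,0]<700)
n,l,s,c=cv2.connectedComponentsWithStats(comb.astype(np.uint8))
for i in range(1,n):
    if s[i,4]>10:
        q=p[l==i]; print("comb",s[i],(c[i]+[u0,v0]).round(1),"x",q[:,0].min().round(),q[:,0].max().round(),"y",q[:,1].min().round(),q[:,1].max().round(),"z95",np.percentile(q[:,2],[50,95,100]).round(1),q.mean(0).round())
# clipper
u0,u1,v0,v1=285,370,190,240
p=P[v0:v1,u0:u1]; m=p[...,2]>25
q=p[m]; r=cv2.minAreaRect(q[:,:2].astype(np.float32)); print("clip",r)
for lo,hi in((60,70),(70,77),(77,95)):
    k=(p[...,2]>lo)&(p[...,2]<hi); vs,us=np.nonzero(k)
    if k.sum(): print(lo,hi,k.sum(),(us.mean()+u0).round(),(vs.mean()+v0).round(),p[k].mean(0).round(1), cv2.minAreaRect(p[k][:,:2].astype(np.float32)))
c1=cv2.resize(im[175:225,145:265],None,fx=6,fy=6,interpolation=cv2.INTER_CUBIC)
c2=cv2.resize(im[190:240,280:370],None,fx=6,fy=6,interpolation=cv2.INTER_CUBIC)
c2=np.pad(c2,((0,0),(0,c1.shape[1]-c2.shape[1]),(0,0)))
save("crop",np.vstack([c1,c2]))
E
```

```text
bench 2.055690388800258
railtop n 364 [ 458.56765634 -108.74056631   35.24860439]
top ((466.167724609375, -155.2057647705078), (35.49296188354492, 314.15374755859375), 11.00200080871582)
railall ((463.99542236328125, -155.90963745117188), (76.85330200195312, 333.180419921875), 10.883971214294434)
comb [ 65   6  16  16 178] [220.4 193.6] x 429.0 482.0 y -123.0 -74.0 z95 [45.7 50.5 52.4] [456. -98.  46.]
comb [ 28   8  16  18 227] [183.6 196.7] x 450.0 503.0 y -237.0 -186.0 z95 [59.5 64.9 67.4] [ 480. -208.   57.]
comb [ 47   8  17  16 194] [202.8 195.6] x 440.0 494.0 y -177.0 -127.0 z95 [48.3 52.9 55.3] [ 468. -152.   48.]
comb [  6  12  17  17 215] [162.  200.2] x 462.0 516.0 y -303.0 -252.0 z95 [51.  55.6 57.6] [ 492. -275.   50.]
clip ((765.4722900390625, 189.3148193359375), (210.48751831054688, 567.8777465820312), 81.8645248413086)
60 70 399 326.0 211.0 [513.4 222.9  63.6] ((512.6727294921875, 221.70046997070312), (203.1703643798828, 50.210147857666016), 78.79949188232422)
70 77 164 301.0 204.0 [498.7 149.3  73.7] ((498.0537109375, 150.2076416015625), (48.698585510253906, 49.752906799316406), 75.24439239501953)
77 95 21 303.0 204.0 [502.4 153.8  77.8] ((499.3562316894531, 152.16024780273438), (32.10960388183594, 45.02171325683594), 78.15284729003906)
```

View pics/crop.png

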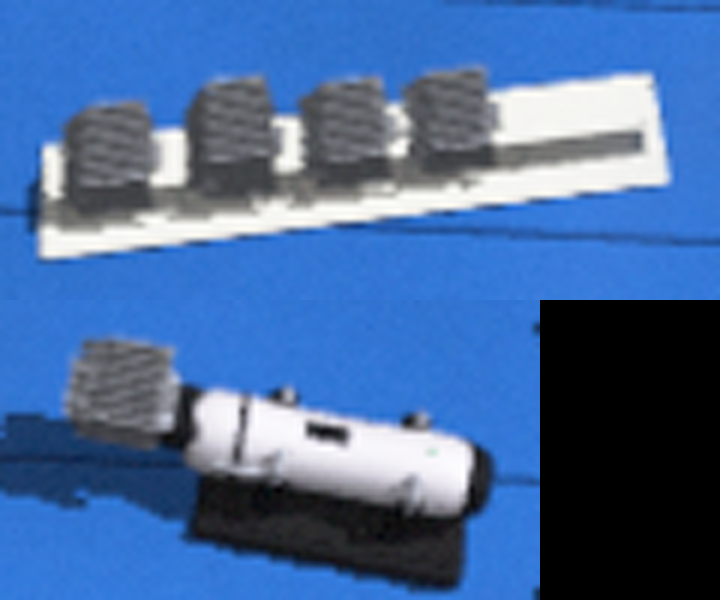

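The tallest comb is the second from the left, at (184,197): its top sits about 9 mm above the next one, as 25 mm against 16 mm should. That puts it at the +0.06 place. The rail middle is about (466,-155) and comb6 about (498,150). I'll write a planner that prints rows in tool axes.

```bash
cat > plan.py <<'E'
from h import *
import sys
from scipy.spatial.transform import Rotation as Ro
def want(yaw):  # tool x at yaw (deg), tool z down
    a=np.radians(yaw); x=np.array([np.cos(a),np.sin(a),0]); z=np.array([0,0,-1.])
    return Ro.from_matrix(np.c_[x,np.cross(z,x),z])
def plan(p,yaw,step=60.,rstep=10.5):
    o=arm.observe(); p0=np.array(o["ee_pos"]); R0=Ro.from_rotvec(o["tcp_rot"])
    d=np.array(p,float)-p0; rv=(R0.inv()*want(yaw)).as_rotvec(degrees=True)
    n=max(1,int(np.ceil(max(np.linalg.norm(d)/step,np.linalg.norm(rv)/rstep))))
    R=R0; T=[];W=[]
    for i in range(n):
        T.append((R.inv().apply(d/n)).round(1).tolist()); W.append((rv/n).round(2).tolist()); R=R*Ro.from_rotvec(rv/n,degrees=True)
    print("at",p0.round(1),"t",round(o["t"],2),"F",np.round(o["contact_force"],1),"w",round(o["grip_width"],1),"rows",n)
    for i in range(0,n,5): print(T[i:i+5],"\n  ",W[i:i+5])
if __name__=="__main__":
    a=list(map(float,sys.argv[1:])); plan(a[:3],a[3],*a[4:])
E
python3 plan.py 515 150 190 -11.2
```

```text
at [143.6 633.6 230.6] t 0.15 F [-0.7  0.5 -0.2] w 85.2 rows 11
[[-35.4, 42.6, 3.7], [-29.1, 47.2, 3.7], [-22.2, 50.8, 3.7], [-14.9, 53.4, 3.7], [-7.3, 55.0, 3.7]] 
   [[0.01, 0.01, 8.04], [0.01, 0.01, 8.04], [0.01, 0.01, 8.04], [0.01, 0.01, 8.04], [0.01, 0.01, 8.04]]
[[0.5, 55.4, 3.7], [8.2, 54.8, 3.7], [15.8, 53.1, 3.7], [23.1, 50.4, 3.7], [29.9, 46.7, 3.7]] 
   [[0.01, 0.01, 8.04], [0.01, 0.01, 8.04], [0.01, 0.01, 8.04], [0.01, 0.01, 8.04], [0.01, 0.01, 8.04]]
[[36.1, 42.0, 3.7]] 
   [[0.01, 0.01, 8.04]]
```

>>> {"method": "servo_tool", "body": {"travel": [[-35.4, 42.6, 0], [-29.1, 47.2, 0], [-22.2, 50.8, 0], [-14.9, 53.4, 0], [-7.3, 55.0, 0]], "delta_rot": [[0, 0, 8], [0, 0, 8], [0, 0, 8], [0, 0, 8], [0, 0, 8]]}}

```text
t: 0.78
ee_pos: [311.9, 409.1, 228.3]
tcp_rot: [2.982, 0.983, -0.005]
contact_force: [1.6, 0.7, 0.4]
grip_width: 85.4
```

```bash
python3 plan.py 515 150 200 -11.2
```

```text
at [311.9 409.1 228.3] t 0.78 F [1.6 0.7 0.4] w 85.4 rows 6
[[1.6, 54.8, 4.8], [9.1, 54.1, 4.7], [16.5, 52.3, 4.7], [23.6, 49.5, 4.7], [30.2, 45.8, 4.7]] 
   [[0.02, 0.03, 7.95], [0.02, 0.03, 7.95], [0.02, 0.03, 7.95], [0.02, 0.03, 7.95], [0.02, 0.03, 7.95]]
[[36.3, 41.2, 4.7]] 
   [[0.02, 0.03, 7.95]]
```

>>> {"method": "servo_tool", "body": {"travel": [[1.6, 54.8, 5], [9.1, 54.1, 5], [16.5, 52.3, 5], [23.6, 49.5, 5], [30.2, 45.8, 5]], "delta_rot": [[0, 0, 8], [0, 0, 8], [0, 0, 8], [0, 0, 8], [0, 0, 8]]}}

```text
t: 1.4
ee_pos: [482.8, 183.3, 203.1]
tcp_rot: [3.138, -0.133, -0.003]
contact_force: [0.7, -0.1, 0.6]
grip_width: 85.3
```

>>> {"method": "servo_tool", "body": {"travel": [[36, 41, 5], [0, 0, 0]], "delta_rot": [[0, 0, 8], [0, 0, 0]]}}

```text
t: 1.65
ee_pos: [517.6, 133.0, 197.7]
tcp_rot: [3.117, -0.373, -0.002]
contact_force: [-0.6, 0.9, 0.4]
grip_width: 85.1
```

```bash
python3 - <<'E'
from h import *
from plan import plan
import pickle
d=cam("wrist"); pickle.dump(d,open("w1.pkl","wb"))
P=cloud(d); Z=P[...,2]
print("cam",d["origin"].round(1)); plan([515,150,190],-11.2)
save("w1",d["image"],1.5)
for lo,hi in((50,58),(58,68),(68,73),(73,80)):
    k=(Z>lo)&(Z<hi)&(P[...,0]>440)&(P[...,0]<570)&(P[...,1]<195)&(P[...,1]>100)
    vs,us=np.nonzero(k)
    if k.sum()>20: print(lo,hi,k.sum(),us.mean().round(),vs.mean().round(),P[k].mean(0).round(1),cv2.minAreaRect(P[k][:,:2].astype(np.float32)))
E
```

```text
cam [534.  200.3 339.9]
at [516.6 135.4 197.7] t 1.7 F [-0.5  1.   0.2] w 85.5 rows 1
[[-4.9, -13.8, 7.7]] 
   [[0.08, 0.09, -2.18]]
50 58 143 231.0 129.0 [508.5 186.   54.9] ((498.8484802246094, 160.37196350097656), (72.13616943359375, 45.0529899597168), 85.58139038085938)
58 68 1038 226.0 148.0 [500.2 170.4  62.2] ((497.67205810546875, 159.6733856201172), (76.21212005615234, 48.1329231262207), 80.3175048828125)
68 73 1369 227.0 173.0 [496.  149.1  69.5] ((496.3795471191406, 150.30392456054688), (51.52861022949219, 47.6518669128418), 80.63278198242188)
73 80 899 225.0 167.0 [496.5 155.5  74.5] ((496.2584228515625, 151.99053955078125), (37.222015380859375, 48.31856918334961), 80.39234924316406)
```

View pics/w1.png

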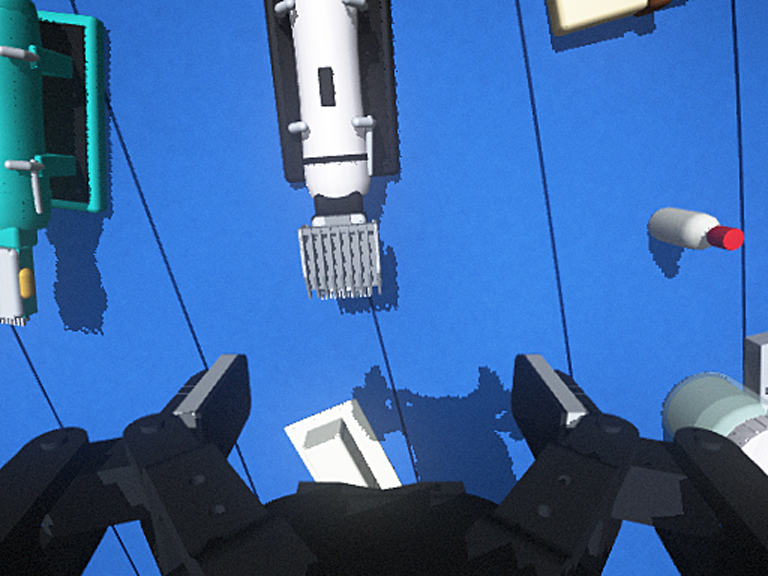

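The wrist view shows the silver clipper's comb at (340,258) of the enlarged picture. In world it is centred at about (497,153), with the blade pointing at yaw about -99.5°. Scene and wrist agree within about 2 mm, so I'll align above it.

```bash
python3 plan.py 497.2 156.2 110 -9.6
```

```text
at [516.6 135.4 197.7] t 1.7 F [-0.5  1.   0.2] w 85.5 rows 2
[[-11.8, -7.9, 43.8], [-11.5, -8.3, 43.8]] 
   [[0.04, 0.05, -1.89], [0.04, 0.05, -1.89]]
```

>>> {"method": "servo_tool", "body": {"travel": [[-11.8, -7.9, 43.8], [-11.5, -8.3, 43.8], [0, 0, 0]], "delta_rot": [[0, 0, -1.9], [0, 0, -1.9], [0, 0, 0]]}}

```text
t: 2.08
ee_pos: [495.7, 160.1, 108.8]
tcp_rot: [-3.131, 0.25, 0.002]
contact_force: [-0.9, -0.0, -0.3]
grip_width: 85.7
```

```bash
python3 - <<'E'
from h import *
from plan import plan
d=cam("wrist"); P=cloud(d); Z=P[...,2]
plan([497.2,156.2,42],-9.6)
o=arm.observe()
k=(Z>67)&(Z<80)&(P[...,0]>450)&(P[...,0]<545)&(P[...,1]<178)&(P[...,1]>100)
print(k.sum(),P[k].mean(0).round(1),cv2.minAreaRect(P[k][:,:2].astype(np.float32)))
save("w2",d["image"],1.3)
E
```

```text
at [497.4 160.  110.8] t 2.12 F [ 0.5 -0.6  0.9] w 85.3 rows 2
[[0.1, 2.0, 34.4], [0.2, 1.9, 34.4]] 
   [[-0.07, -0.03, 0.2], [-0.07, -0.03, 0.2]]
4517 [496.5 152.6  71.2] ((496.1905517578125, 150.40782165527344), (51.474029541015625, 48.228851318359375), 80.28351593017578)
```

View pics/w2.png

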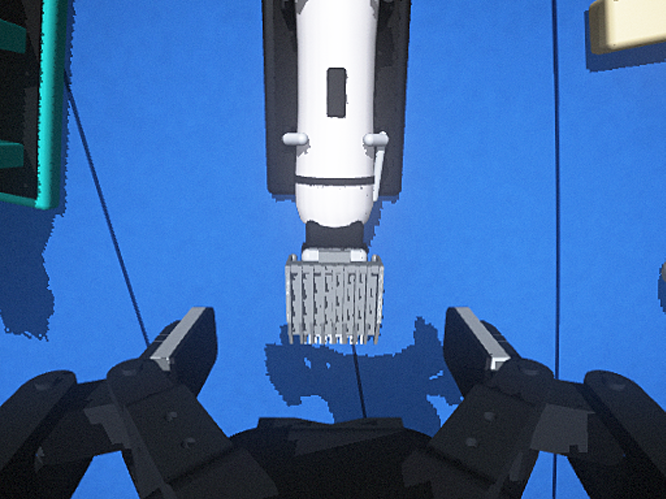

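>>> {"method": "servo_tool", "body": {"travel": [[0, 2, 34], [0, 2, 34], [0, 0, 1]], "delta_rot": [[0, 0, 0.2], [0, 0, 0], [0, 0, 0]]}}

```text
t: 2.5
ee_pos: [501.9, 158.8, 47.2]
tcp_rot: [-3.123, 0.256, -0.014]
contact_force: [0.1, 0.1, 1.3]
grip_width: 85.5
```

>>> {"method": "servo_tool", "body": {"travel": [[0, 0, 0], [0, 0, 0], [0, 0, 0], [0, 0, 0], [0, 0, 0]], "delta_rot": [[0, 0, 0], [0, 0, 0], [0, 0, 0], [0, 0, 0], [0, 0, 0]], "claw": 255}}

```text
t: 3.12
ee_pos: [498.0, 161.2, 51.7]
tcp_rot: [-3.12, 0.253, -0.002]
contact_force: [0.6, 0.2, -8.6]
grip_width: 47.0
```

```bash
python3 - <<'E'
from h import *
from plan import plan
plan([497.2,156.2,42],-9.6)
d=cam("wrist"); save("w3",d["image"][120:384,60:450],1.9)
E
```

```text
at [498.  161.2  51.7] t 3.12 F [ 0.6  0.2 -8.6] w 47.0 rows 1
[[0.1, 5.2, 9.7]] 
   [[-0.63, -0.01, 0.32]]
```

View pics/w3.png

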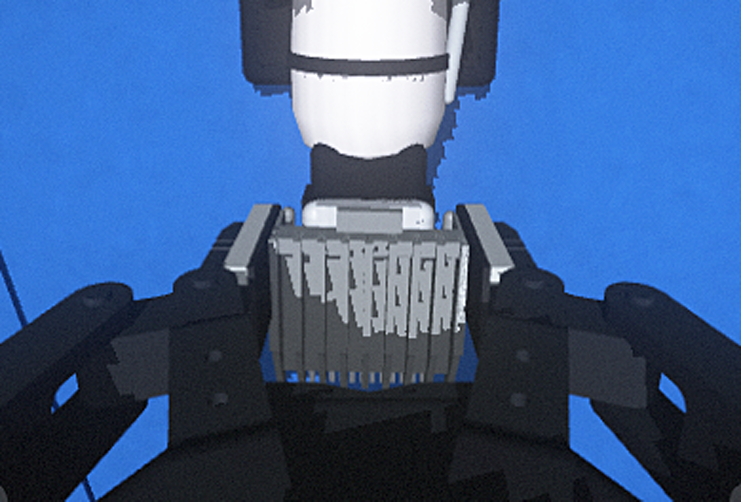

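The pads hold the comb at 47 mm opening, gripped near its heel. I'll pull straight up.

>>> {"method": "servo_tool", "body": {"travel": [[0, 0, -8], [0, 0, -12], [0, 0, -25], [0, 0, -40], [0, 0, -40]], "delta_rot": [[0, 0, 0], [0, 0, 0], [0, 0, 0], [0, 0, 0], [0, 0, 0]]}}

```text
t: 3.8
ee_pos: [500.4, 159.3, 185.2]
tcp_rot: [-3.118, 0.256, -0.011]
contact_force: [1.0, -0.3, -0.7]
grip_width: 46.9
```

```bash
python3 plan.py 465 -10 180 11
```

```text
at [500.4 159.3 185.2] t 3.8 F [ 1.  -0.3 -0.7] w 46.9 rows 3
[[-2.4, 57.6, 0.9], [-9.2, 56.9, 1.2], [-15.9, 55.4, 1.5]] 
   [[-0.23, -0.15, -6.8], [-0.23, -0.15, -6.8], [-0.23, -0.15, -6.8]]
```

>>> {"method": "servo_tool", "body": {"travel": [[-2.4, 57.6, 1], [-9.2, 56.9, 1], [-15.9, 55.4, 1], [0, 0, 0]], "delta_rot": [[-0.2, -0.2, -6.8], [-0.2, -0.2, -6.8], [-0.2, -0.2, -6.8], [0, 0, 0]]}}

```text
t: 4.3
ee_pos: [470.8, -14.7, 190.9]
tcp_rot: [-3.118, -0.316, -0.026]
contact_force: [0.1, 0.8, -0.1]
grip_width: 46.5
```

```bash
python3 - <<'E'
from h import *
from plan import plan
import pickle
plan([460,0,150],11.2)
d=cam("wrist"); s=cam("scene"); pickle.dump((d,s),open("w4.pkl","wb"))
for n,c in(("w",d),("s",s)):
    P=cloud(c); Z=P[...,2]; hsv=cv2.cvtColor(c["image"],cv2.COLOR_RGB2HSV)
    w=(hsv[...,1]<60)&(hsv[...,2]>130)&(P[...,0]>380)&(P[...,0]<560)&(P[...,1]<20)&(P[...,1]>-340)
    for lo,hi in((28,40),(-2,12)):
        k=w&(Z>lo)&(Z<hi)
        if k.sum()>20: print(n,lo,k.sum(),P[k].mean(0).round(1),cv2.minAreaRect(P[k][:,:2].astype(np.float32)))
im=np.hstack([cv2.resize(d["image"],None,fx=.78,fy=.78),cv2.resize(s["image"][160:235,140:240],(399,300),interpolation=cv2.INTER_CUBIC)])
save("w4",im)
E
```

```text
at [470.8 -14.7 190.9] t 4.3 F [ 0.1  0.8 -0.1] w 46.5 rows 1
[[-8.3, -16.3, 40.8]] 
   [[-0.34, -0.98, 0.36]]
w 28 2382 [442.7 -39.1  33.7] ((451.1725769042969, -94.8644790649414), (38.350608825683594, 192.68966674804688), 9.87484073638916)
w -2 2792 [444.  -38.7   4.7] ((455.156005859375, -106.71614074707031), (69.74447631835938, 237.66104125976562), 10.794909477233887)
s 28 279 [452.1 -73.   35.1] ((467.2131042480469, -153.44114685058594), (35.36547088623047, 310.8349609375), 11.658040046691895)
s -2 579 [ 485.6 -136.7    6.2] ((464.3862609863281, -154.1093292236328), (74.6936264038086, 329.8032531738281), 11.14098834991455)
```

View pics/w4.png

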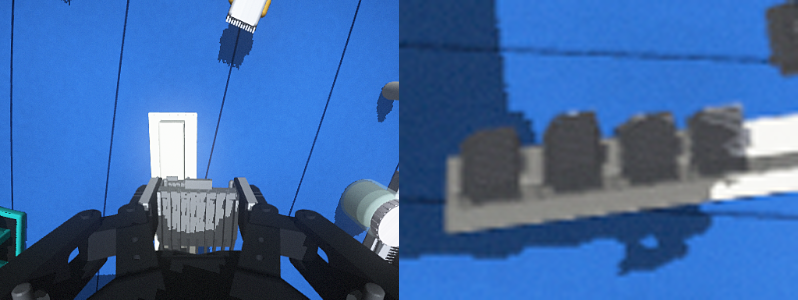

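```bash
cat > meas.py <<'E'
from h import *
from scipy.spatial.transform import Rotation as Ro
def rail(c,ylo,yhi,yaw=11.2):
    P=cloud(c); hsv=cv2.cvtColor(c["image"],cv2.COLOR_RGB2HSV)
    k=(hsv[...,1]<60)&(hsv[...,2]>110)&(P[...,2]>29)&(P[...,2]<39)&(P[...,1]>ylo)&(P[...,1]<yhi)&(P[...,0]>390)&(P[...,0]<520)
    q=P[k]; a=np.radians(yaw); e=np.array([np.cos(a),np.sin(a)]); f=np.array([-e[1],e[0]])
    l=q[:,:2]@e; m=q[:,:2]@f
    print("rail n",k.sum(),"z",np.median(q[:,2]).round(1))
    for lo in np.arange(m.min(),m.max(),15):
        s=(m>=lo)&(m<lo+15)
        if s.sum()>30:
            A,B=np.percentile(l[s],[2,98]); mid=(A+B)/2*e+(lo+7.5)*f; print("  mid",mid.round(1),"w",(B-A).round(1))
    print("  end m max",m.max().round(1))
def held(c,o,zlo,zhi):
    P=cloud(c); R=Ro.from_rotvec(o["tcp_rot"]); T=R.inv().apply(P.reshape(-1,3)-o["ee_pos"]).reshape(P.shape)
    k=(abs(T[...,0])<26)&(T[...,1]>-45)&(T[...,1]<45)&(T[...,2]>zlo)&(T[...,2]<zhi)&(c["range_z"]>0)
    q=T[k]; print("held n",k.sum(),"x",np.percentile(q[:,0],[1,99]).round(1),"y",np.percentile(q[:,1],[1,99]).round(1),"z",np.percentile(q[:,2],[1,5,25,50]).round(1),"rect",cv2.minAreaRect(q[:,:2].astype(np.float32)))
    return T,k
E
python3 - <<'E'
from meas import *
import pickle
d,s=pickle.load(open("w4.pkl","rb")); o=arm.observe()
print(d["origin"].round(1)); rail(d,-90,5); rail(s,-80,5)
T,k=held(d,o,-40,5)
for v in range(0,30,1): 
    pass
for y in range(-40,30,6):
    m=k&(abs(T[...,1]-y)<3)
    if m.sum()>5: print(y,m.sum(),np.median(T[m][:,2]).round(1),np.percentile(T[m][:,0],[2,98]).round(1))
E
```

```text
[455.3  51.5 333.6]
rail n 2388 z 33.7
  mid [450.8 -80.1] w 31.6
  mid [447.5 -65.5] w 32.4
  mid [444.9 -50.7] w 32.1
  mid [441.9 -36. ] w 32.7
  mid [439.2 -21.2] w 32.5
  mid [436.2  -6.5] w 32.9
  end m max -84.5
rail n 239 z 34.9
  mid [451.  -71.4] w 33.0
  mid [449.8 -56.3] w 33.0
  mid [444.6 -42.1] w 34.4
  mid [443.3 -27. ] w 30.6
  mid [439.  -12.6] w 33.8
  end m max -85.8
held n 9992 x [-25.3  24.9] y [-10.4  36.8] z [-39.7 -35.4 -23.8 -20.4] rect ((-0.3677845001220703, 15.028761863708496), (52.04511260986328, 52.303924560546875), 1.0268958806991577)
-10 798 -18.1 [-25.8  25.8]
-4 2145 -22.0 [-24.6  23.2]
2 1294 -23.2 [-24.8  22.8]
8 1418 -22.5 [-24.7  22.7]
14 1240 -21.0 [-24.6  22.6]
20 1110 -19.1 [-25.   21.7]
26 973 -18.6 [-24.1  21. ]
```

```bash
python3 - <<'E'
from meas import *
import pickle
d=pickle.load(open("w1.pkl","rb")); P=cloud(d)
a=np.radians(-99.6); X=np.array([np.cos(a),np.sin(a)]); Y=np.array([-X[1],X[0]])
q=P[...,:2]-[496.8,153.3]; x=q@X; y=q@Y
for c in range(-26,30,4):
    m=(abs(x-c)<2)&(abs(y)<21)&(P[...,2]>40); 
    if m.sum()>5: print("clip",c,np.percentile(P[m][:,2],[50,90]).round(1))
d,s=pickle.load(open("w4.pkl","rb")); o=arm.observe(); P=cloud(d)
R=Ro.from_rotvec(o["tcp_rot"]); T=R.inv().apply(P.reshape(-1,3)-o["ee_pos"]).reshape(P.shape)
for c in range(-26,30,4):
    m=(abs(T[...,1]-10-c)<2)&(abs(T[...,0]+1)<21)&(T[...,2]>-40)&(T[...,2]<5)
    if m.sum()>5: print("held",c,(-np.percentile(T[m][:,2],[50,10])).round(1))
print("tool z axis",R.as_matrix()[:,2].round(3))
E
```

```text
clip -26 [59.6 60.5]
clip -22 [64.8 69.3]
clip -18 [69.2 74. ]
clip -14 [73.7 75.3]
clip -10 [69.5 75.1]
clip -6 [292.6 297.5]
clip -2 [283.  290.2]
clip 2 [277.1 287.7]
clip 6 [271.8 286. ]
clip 10 [230.4 277.9]
clip 14 [227.5 277.9]
clip 18 [215.9 238.9]
clip 22 [212.1 234.8]
clip 26 [66.6 69.8]
held -22 [16.9 18.3]
held -18 [17.7 18.5]
held -14 [21.8 23.8]
held -10 [22.9 24.2]
held -6 [18.4 24.1]
held -2 [18.5 24.1]
held 2 [18.5 24.2]
held 6 [18.6 24.3]
held 10 [18.6 24.3]
held 14 [18.6 24.2]
held 18 [18.4 23. ]
held 22 [18.5 21.3]
held 26 [18.7 20.1]
tool z axis [ 0.016  0.009 -1.   ]
```

The comb is held level: its top is 24.2 mm above the TCP, its centre is 10.5 mm ahead of it, and it sits 1 mm off-centre. That puts its seat 15.2 mm above the TCP. From the wrist view, the rail mid-line is x=442.2 at y=-37.3. I'll hover over the empty place.

```bash
python3 plan.py 441.8 -29.7 70 11.2
```

```text
at [471.5 -10.5 190.6] t 4.4 F [-0.5  0.6  0.3] w 47.0 rows 3
[[-11.7, 4.5, 40.0], [-11.4, 4.4, 40.1], [-11.2, 4.4, 40.1]] 
   [[-0.12, -0.33, 0.18], [-0.12, -0.33, 0.18], [-0.12, -0.33, 0.18]]
```

>>> {"method": "servo_tool", "body": {"travel": [[-11.7, 4.5, 40], [-11.4, 4.4, 40], [-11.2, 4.4, 40], [0, 0, 0]], "delta_rot": [[-0.1, -0.3, 0.2], [-0.1, -0.3, 0.2], [-0.1, -0.3, 0.2], [0, 0, 0]]}}

```text
t: 4.9
ee_pos: [445.5, -24.1, 70.4]
tcp_rot: [-3.124, -0.311, -0.012]
contact_force: [-0.1, 0.3, 0.4]
grip_width: 46.5
```

```bash
python3 - <<'E'
from meas import *
from plan import plan
d=cam("wrist"); o=arm.observe()
plan([441.8,-29.7,40],11.2)
print("z",Ro.from_rotvec(o["tcp_rot"]).as_matrix()[:,2].round(3))
rail(d,-90,5); T,k=held(d,o,-40,5)
for c in (-4,2,8,14,20):
    m=k&(abs(T[...,1]-c)<2); print(c,np.percentile(T[m][:,0],[2,98]).round(1),np.percentile(T[m][:,2],10).round(1))
E
```

```text
at [447.4 -23.7  72.2] t 4.95 F [0.1 0.1 0.8] w 47.0 rows 1
[[-7.0, 4.8, 32.1]] 
   [[-0.08, -0.63, 0.18]]
z [ 0.011  0.004 -1.   ]
rail n 2801 z 33.7
  mid [440.7 -32.3] w 32.2
  mid [438.1 -17.6] w 32.3
  mid [435.4  -2.8] w 31.9
  end m max -84.3
held n 10161 x [-25.5  24.9] y [-14.3  32.7] z [-38.4 -35.9 -21.9 -18.7] rect ((-0.0035572052001953125, 11.048619270324707), (51.98698425292969, 52.37574005126953), 0.010003804229199886)
-4 [-25.2  23.7] -37.1
2 [-25.1  22.7] -33.6
8 [-24.9  22.4] -29.6
14 [-24.9  21.4] -22.4
20 [-24.7  21.4] -22.3
```

>>> {"method": "servo_tool", "body": {"travel": [[-6, 4.5, 15], [0, 0, 0], [0, 0, 0], [0, 0, 0]], "delta_rot": [[0, -0.6, 0.2], [0, 0, 0], [0, 0, 0], [0, 0, 0]]}}

```text
t: 5.45
ee_pos: [446.5, -27.9, 60.1]
tcp_rot: [-3.124, -0.308, -0.01]
contact_force: [0.2, -0.1, 0.5]
grip_width: 47.2
```

```bash
cat >> meas.py <<'E'
def rel(c,o,yaw=11.2,ymin=-60,top=24):
    """held comb against the rail mid-line, all in one image; axes e (across), X (along)"""
    P=cloud(c); a=np.radians(yaw); e=np.array([np.cos(a),np.sin(a)]); X=np.array([e[1],-e[0]])
    hsv=cv2.cvtColor(c["image"],cv2.COLOR_RGB2HSV)
    k=(hsv[...,1]<60)&(hsv[...,2]>110)&(P[...,2]>29)&(P[...,2]<38)&(P[...,1]>ymin)&(P[...,1]<5)&(P[...,0]>390)&(P[...,0]<520)
    A,B=np.percentile(P[k][:,:2]@e,[2,98]); print("rail across",A.round(1),B.round(1),"mid",((A+B)/2).round(1),"back end",(P[k][:,:2]@X).min().round(1))
    p=o["ee_pos"]; q=P-p
    t=(abs(q[...,:2]@e)<28)&(abs(q[...,2]-top)<3.5)&(q[...,:2]@X>-2)&(q[...,:2]@X<40)
    A2,B2=np.percentile(P[t][:,:2]@e,[1,99]); xs=np.percentile(P[t][:,:2]@X,[1,99])
    print("comb across",A2.round(1),B2.round(1),"mid",((A2+B2)/2).round(1),"along",xs.round(1),"topz",np.percentile(P[t][:,2],[50,90]).round(1),"tcp across",(p[:2]@e).round(1),"along",(p[:2]@X).round(1))
E
python3 - <<'E'
from meas import *
o1=arm.observe(); d=cam("wrist"); o=arm.observe(); o3=arm.observe()
for x in(o1,o,o3): print(x["t"],x["ee_pos"].round(1),np.abs(x["joint_velocities"]).max().round(3))
print("cam",d["origin"].round(1),"z",Ro.from_rotvec(o["tcp_rot"]).as_matrix()[:,[0,2]].round(3).tolist())
rel(d,o)
save("w5",d["image"][100:,80:420],1.8)
E
```

```text
5.45 [446.5 -27.9  60.1] 0.007
5.5 [446.6 -27.8  60.2] 0.005
5.5 [446.6 -27.8  60.2] 0.005
cam [432.7  39.3 202.6] z [[0.981, 0.006], [0.195, 0.003], [0.007, -1.0]]
rail across 410.1 442.4 mid 426.3 back end 84.3
comb across 409.0 456.6 mid 432.8 along [112.3 142.6] topz [83.6 84.5] tcp across 432.7 along 114.1
```

View pics/w5.png

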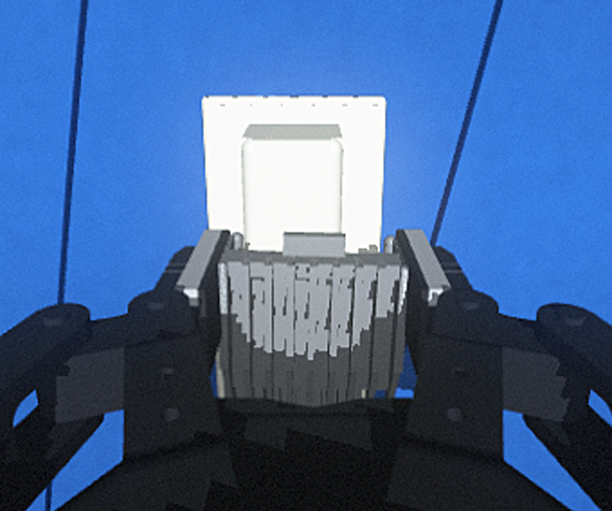

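The held comb's mid-line is 6.5 mm to the +x side of the rail's (rail middle at px 293 and comb at 312 in the crop). I'll correct that before lowering.

>>> {"method": "servo_tool", "body": {"travel": [[-6.5, -3, 0], [0, 0, 0], [0, 0, 0]], "delta_rot": [[0, -0.3, 0], [0, 0, 0], [0, 0, 0]]}}

```text
t: 5.88
ee_pos: [439.2, -25.9, 60.4]
tcp_rot: [-3.124, -0.308, -0.002]
contact_force: [0.7, 0.2, -0.1]
grip_width: 47.0
```

```bash
python3 - <<'E'
from meas import *
d=cam("wrist"); o=arm.observe(); print(o["t"],o["ee_pos"].round(1),Ro.from_rotvec(o["tcp_rot"]).as_matrix()[:,[0,2]].round(3).tolist()); rel(d,o)
E
```

```text
5.925 [439.1 -25.9  60.4] [[0.981, 0.001], [0.195, 0.002], [0.002, -1.0]]
rail across 410.1 442.5 mid 426.3 back end 84.2
comb across 402.3 449.9 mid 426.1 along [109.  139.5] topz [83.9 84.8] tcp across 425.8 along 110.7
```

>>> {"method": "servo_tool", "body": {"travel": [[0, 0, 10], [0, 0, 10], [0, 0, 0], [0, 0, 0]], "delta_rot": [[0, 0, 0], [0, 0, 0], [0, 0, 0], [0, 0, 0]]}}

```text
t: 6.42
ee_pos: [438.8, -26.1, 38.4]
tcp_rot: [-3.125, -0.308, -0.001]
contact_force: [0.4, -0.1, -0.6]
grip_width: 46.7
```

```bash
python3 - <<'E'
from meas import *
d=cam("wrist"); o=arm.observe(); print(o["t"],o["ee_pos"].round(1),Ro.from_rotvec(o["tcp_rot"]).as_matrix()[:,[0,2]].round(3).tolist()); rel(d,o,ymin=-35)
E
```

```text
6.475 [438.8 -26.   38.4] [[0.981, 0.0], [0.195, 0.002], [0.001, -1.0]]
rail across 410.1 442.3 mid 426.2 back end 84.1
comb across 402.0 449.5 mid 425.8 along [109.  139.4] topz [61.8 62.7] tcp across 425.4 along 110.7
```

>>> {"method": "servo_tool", "body": {"travel": [[0.4, 0, 9], [0, 0, 7], [0, 0, 2.5], [0, 0, 0]], "delta_rot": [[0, 0, 0], [0, 0, 0], [0, 0, 0], [0, 0, 0]]}}

```text
t: 6.98
ee_pos: [439.6, -25.7, 19.2]
tcp_rot: [-3.124, -0.308, -0.001]
contact_force: [-4.7, 0.6, 13.6]
grip_width: 46.7
```

```bash
python3 - <<'E'
from meas import *
d=cam("wrist"); o=arm.observe(); print(o["t"],o["ee_pos"].round(1),o["contact_force"].round(1),o["moment"].round(2)); rel(d,o,ymin=-35)
E
```

```text
7.025 [439.5 -25.7  19.2] [-2.  -0.2  7.3] [ 0.09  0.6  -0.03]
rail across 404.1 449.6 mid 426.9 back end 84.0
comb across 402.6 450.3 mid 426.5 along [108.9 138.8] topz [42.6 43.5] tcp across 426.2 along 110.6
```

The comb is down on the rail: its top is at z=43.5 (43 expected) and there is contact force. I'll release and rise.

>>> {"method": "servo_tool", "body": {"travel": [[0, 0, 0], [0, 0, 0], [0, 0, 0], [0, 0, 0], [0, 0, 0]], "delta_rot": [[0, 0, 0], [0, 0, 0], [0, 0, 0], [0, 0, 0], [0, 0, 0]], "claw": 0}}

```text
t: 7.65
ee_pos: [439.6, -25.8, 19.0]
tcp_rot: [-3.124, -0.308, -0.001]
contact_force: [0.1, -1.1, -0.7]
grip_width: 85.9
```

>>> {"method": "servo_tool", "body": {"travel": [[0, 0, -25], [0, 0, -45], [0, 0, -50], [0, 0, 0], [0, 0, 0]], "delta_rot": [[0, 0, 0], [0, 0, 0], [0, 0, 0], [0, 0, 0], [0, 0, 0]]}}

```text
t: 8.28
ee_pos: [438.8, -26.3, 141.9]
tcp_rot: [-3.125, -0.308, 0.001]
contact_force: [0.4, 1.3, 0.0]
grip_width: 85.3
```

```bash
python3 plan.py 481 -185 150 11.2
```

```text
at [438.8 -26.3 141.9] t 8.28 F [0.4 1.3 0. ] w 85.3 rows 3
[[3.5, 54.6, -2.8], [3.5, 54.6, -2.8], [3.5, 54.6, -2.7]] 
   [[-0.03, 0.01, 0.02], [-0.03, 0.01, 0.02], [-0.03, 0.01, 0.02]]
```

>>> {"method": "servo_tool", "body": {"travel": [[0, 52, 0], [0, 52, 0], [0, 52, 0], [0, 52, 0], [0, 0, 0]], "delta_rot": [[0, 0, 0], [0, 0, 0], [0, 0, 0], [0, 0, 0], [0, 0, 0]]}}

```text
t: 8.9
ee_pos: [478.2, -235.4, 136.3]
tcp_rot: [3.125, 0.314, -0.013]
contact_force: [0.2, 0.6, -0.3]
grip_width: 85.5
```

>>> {"method": "servo_tool", "body": {"travel": [[0, 0, 0], [0, 0, 0]], "delta_rot": [[0, 0, 0], [0, 0, 0]]}}

```text
t: 9.15
ee_pos: [477.1, -234.2, 134.4]
tcp_rot: [-3.126, -0.314, 0.018]
contact_force: [-1.2, -0.3, -0.2]
grip_width: 85.3
```

```bash
python3 - <<'E'
from meas import *
import pickle
d=cam("wrist"); o=arm.observe(); pickle.dump((d,o),open("w6.pkl","wb"))
print(o["t"],o["ee_pos"].round(1),Ro.from_rotvec(o["tcp_rot"]).as_matrix()[:,[0,2]].round(3).tolist())
P=cloud(d); e=np.array([np.cos(np.radians(11.2)),np.sin(np.radians(11.2))]); X=np.array([e[1],-e[0]])
A=P[...,:2]@e; B=P[...,:2]@X
for lo,hi,nm in((57,68,"tall top"),(40,57,"others")):
    k=(P[...,2]>lo)&(P[...,2]<hi)&(A>395)&(A<458)&(B>100)&(B<420)
    n,l,s,c=cv2.connectedComponentsWithStats(k.astype(np.uint8))
    for i in range(1,n):
        if s[i,4]>60:
            m=l==i; print(nm,s[i,4],c[i].round(),"across",np.percentile(A[m],[1,99]).round(1),"along",np.percentile(B[m],[1,99]).round(1),"z",np.percentile(P[m][:,2],[50,95]).round(1),cv2.minAreaRect(P[m][:,:2].astype(np.float32))[2])
save("w6",d["image"],1.3)
E
```

```text
9.2 [ 477.1 -233.9  134.5] [[0.98, -0.011], [0.2, -0.001], [-0.011, -1.0]]
tall top 171 [228. 164.] across [401.5 404. ] along [277.9 310.1] z [61.6 62.8] 10.25009822845459
tall top 141 [235. 165.] across [407.5 409.6] along [278.  310.1] z [61.7 62.8] 10.664027214050293
tall top 131 [243. 164.] across [413.4 415.2] along [278.  310.8] z [61.7 63. ] 11.569003105163574
tall top 96 [250. 165.] across [418.8 420.9] along [277.9 311.7] z [61.7 62.9] 10.12369441986084
tall top 128 [258. 164.] across [424.6 426.3] along [278.1 310.2] z [61.9 63. ] 11.67197322845459
tall top 127 [266. 165.] across [430.  432.1] along [278.1 311.4] z [61.6 62.5] 10.382110595703125
tall top 133 [273. 164.] across [435.7 437.8] along [278.2 310.5] z [61.5 62.8] 11.322502136230469
tall top 139 [281. 165.] across [441.2 443.3] along [278.2 311.1] z [61.6 63. ] 10.858728408813477
tall top 173 [288. 165.] across [446.9 449.5] along [278.2 311.6] z [61.7 62.9] 10.69281005859375
others 152 [228.  18.] across [402.  404.6] along [179.9 203.2] z [46.2 47.8] 11.169929504394531
others 142 [237.  18.] across [408.3 410.2
[... 321 characters left out ...]
8] 10.177281379699707
others 124 [268.  19.] across [430.9 433. ] along [179.8 203.8] z [45.9 47.8] 10.686882972717285
others 126 [276.  18.] across [436.6 438.7] along [179.9 203.2] z [46.1 47.6] 10.64182186126709
others 133 [284.  18.] across [442.3 444.4] along [180.  204.1] z [46.2 47.8] 11.384881973266602
others 149 [292.  17.] across [447.4 450.1] along [179.7 203.1] z [46.2 47.8] 13.167224884033203
others 1993 [261.  84.] across [402.9 450.4] along [219.3 259.9] z [49.  50.7] 10.831355094909668
others 811 [258. 159.] across [402.7 448.2] along [277.9 320.7] z [51.3 56.3] 11.54162311553955
others 1459 [258. 235.] across [401.9 449. ] along [341.8 381.3] z [52.  53.6] 11.778839111328125
```

View pics/w6.png

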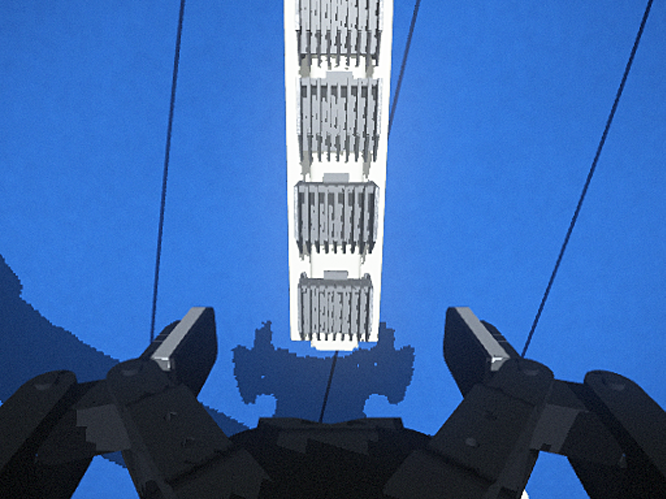

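The tall comb is at (258,165) in the wrist image, with its top at z about 62.5. It is the highest by about 9 mm and second from the far end, which matches the 25 mm comb. I'll align over it and descend.

```bash
python3 plan.py 474.5 -204.8 100 11
```

```text
at [ 477.1 -233.9  134.5] t 9.2 F [-0.6  1.1  0.7] w 85.5 rows 1
[[3.6, -29.0, 34.5]] 
   [[-0.09, 0.65, 0.51]]
```

>>> {"method": "servo_tool", "body": {"travel": [[2, -15, 17], [2, -15, 17], [0, 0, 0], [0, 0, 0]], "delta_rot": [[0, 0.3, 0.3], [0, 0.3, 0.2], [0, 0, 0], [0, 0, 0]]}}

```text
t: 9.7
ee_pos: [475.9, -199.5, 100.8]
tcp_rot: [-3.123, -0.31, -0.003]
contact_force: [0.2, -0.3, 0.1]
grip_width: 85.4
```

```bash
python3 plan.py 474.5 -204.8 22 11 40
```

```text
at [ 475.9 -199.5  100.8] t 9.7 F [ 0.2 -0.3  0.1] w 85.4 rows 2
[[-1.3, 2.6, 39.4], [-1.3, 2.5, 39.4]] 
   [[-0.1, -0.07, 0.17], [-0.1, -0.07, 0.17]]
```

>>> {"method": "servo_tool", "body": {"travel": [[-1, 4, 30], [0, 0, 30], [0, 0, 12], [0, 0, 0], [0, 0, 0]], "delta_rot": [[0, 0, 0], [0, 0, 0], [0, 0, 0], [0, 0, 0], [0, 0, 0]]}}

```text
t: 10.32
ee_pos: [479.7, -205.6, 31.6]
tcp_rot: [-3.124, -0.311, -0.014]
contact_force: [-0.3, -0.4, -0.2]
grip_width: 85.3
```

```bash
python3 plan.py 474.5 -204.8 22 11 40
```

```text
at [ 479.7 -205.6   31.6] t 10.32 F [-0.3 -0.4 -0.2] w 85.3 rows 1
[[-5.0, -1.8, 9.5]] 
   [[-0.06, -0.52, 0.38]]
```

>>> {"method": "servo_tool", "body": {"travel": [[-5, -1.5, 10], [0, 0, 0], [0, 0, 0]], "delta_rot": [[0, -0.5, 0.3], [0, 0, 0], [0, 0, 0]]}}

```text
t: 10.7
ee_pos: [475.3, -205.2, 22.4]
tcp_rot: [-3.126, -0.303, -0.003]
contact_force: [0.3, -0.1, -0.1]
grip_width: 85.5
```

>>> {"method": "servo_tool", "body": {"travel": [[0, 0, 0], [0, 0, 0], [0, 0, 0], [0, 0, 0], [0, 0, 0]], "delta_rot": [[0, 0, 0], [0, 0, 0], [0, 0, 0], [0, 0, 0], [0, 0, 0]], "claw": 255}}

```text
t: 11.32
ee_pos: [475.7, -205.2, 22.9]
tcp_rot: [-3.126, -0.303, -0.005]
contact_force: [-0.1, 0.4, 0.2]
grip_width: 46.9
```

```bash
python3 plan.py 474.5 -204.8 170 11
```

```text
at [ 475.7 -205.2   22.9] t 11.32 F [-0.1  0.4  0.2] w 46.9 rows 3
[[-0.2, -0.2, -49.0], [-0.3, -0.2, -49.0], [-0.3, -0.2, -49.0]] 
   [[-0.01, -0.06, 0.03], [-0.01, -0.06, 0.03], [-0.01, -0.06, 0.03]]
```

>>> {"method": "servo_tool", "body": {"travel": [[0, 0, -15], [0, 0, -25], [0, 0, -45], [0, 0, -50], [0, 0, 0]], "delta_rot": [[0, 0, 0], [0, 0, 0], [0, 0, 0], [0, 0, 0], [0, 0, 0]]}}

```text
t: 11.95
ee_pos: [474.6, -206.6, 164.7]
tcp_rot: [-3.127, -0.3, -0.003]
contact_force: [0.7, 0.5, -0.7]
grip_width: 47.6
```

```bash
python3 plan.py 497 145 150 -9.6
```

```text
at [ 474.6 -206.6  164.7] t 11.95 F [ 0.7  0.5 -0.7] w 47.6 rows 6
[[14.8, -56.8, 2.5], [11.4, -57.6, 2.5], [7.9, -58.2, 2.5], [4.4, -58.5, 2.5], [0.9, -58.7, 2.5]] 
   [[-0.0, -0.02, 3.42], [-0.0, -0.02, 3.42], [-0.0, -0.02, 3.42], [-0.0, -0.02, 3.42], [-0.0, -0.02, 3.42]]
[[-2.6, -58.7, 2.5]] 
   [[-0.0, -0.02, 3.42]]
```

>>> {"method": "servo_tool", "body": {"travel": [[14.8, -56.8, 1], [11.4, -57.6, 1], [7.9, -58.2, 1], [4.4, -58.5, 1], [1, -58.7, 1]], "delta_rot": [[0, 0, 3.4], [0, 0, 3.4], [0, 0, 3.4], [0, 0, 3.4], [0, 0, 3.4]]}}

```text
t: 12.58
ee_pos: [494.4, 88.0, 161.6]
tcp_rot: [-3.134, 0.2, -0.007]
contact_force: [1.8, 0.1, 0.1]
grip_width: 47.4
```

>>> {"method": "servo_tool", "body": {"travel": [[-2.6, -40, 2], [0, 0, 0], [0, 0, 0], [0, 0, 0]], "delta_rot": [[0, 0, 3.4], [0, 0, 0], [0, 0, 0], [0, 0, 0]]}}

```text
t: 13.08
ee_pos: [495.3, 131.8, 159.0]
tcp_rot: [-3.128, 0.288, -0.005]
contact_force: [0.3, -0.8, -0.6]
grip_width: 47.2
```

```bash
python3 - <<'E'
from meas import *
from plan import plan
import pickle
d=cam("wrist"); o=arm.observe(); pickle.dump((d,o),open("w7.pkl","wb")); plan([497,145,120],-9.6)
M=Ro.from_rotvec(o["tcp_rot"]).as_matrix(); print(M[:,[0,2]].round(3).tolist())
P=cloud(d); T=(P-o["ee_pos"])@M
# held comb: profile along tool y
k=(abs(T[...,0])<30)&(T[...,1]>-30)&(T[...,1]<40)&(T[...,2]>-48)&(T[...,2]<5)
for c in range(-26,38,4):
    m=k&(abs(T[...,1]-c)<2)&(abs(T[...,0])<23.5)
    if m.sum()>8: print(c,m.sum(),(-np.percentile(T[m][:,2],[5,20])).round(1),np.percentile(T[m&(T[...,2]<-30)][:,0],[2,98]).round(1) if (m&(T[...,2]<-30)).sum()>5 else "")
save("w7",d["image"],1.3)
E
```

```text
at [495.4 131.6 159. ] t 13.12 F [-0.8 -0.8 -0.8] w 47.2 rows 1
[[-1.0, -13.5, 39.0]] 
   [[-0.02, -0.17, -0.94]]
[[0.983, 0.003], [-0.183, -0.0], [0.003, -1.0]]
-22 165 [14.7 14.2] 
-18 1209 [37.7 31.8] [-23.1  23.2]
-14 2671 [39.1 35.9] [-22.5  22.5]
-10 653 [39.6 39.1] [-23.  23.]
-6 729 [39.5 39. ] [-22.8  23.1]
-2 864 [39.4 38.9] [-23.   23.1]
2 955 [39.4 38.8] [-22.9  23. ]
6 906 [39.5 38.9] [-23.   22.9]
10 902 [39.5 38.9] [-23.1  22.9]
14 663 [39.3 38.7] [-22.7  22.8]
18 436 [32.6 28.1] [-22.   21.8]
22 362 [26.7 21.7] 
26 81 [21.6 19.2] 
30 12 [15.  14.5]
```

View pics/w7.png

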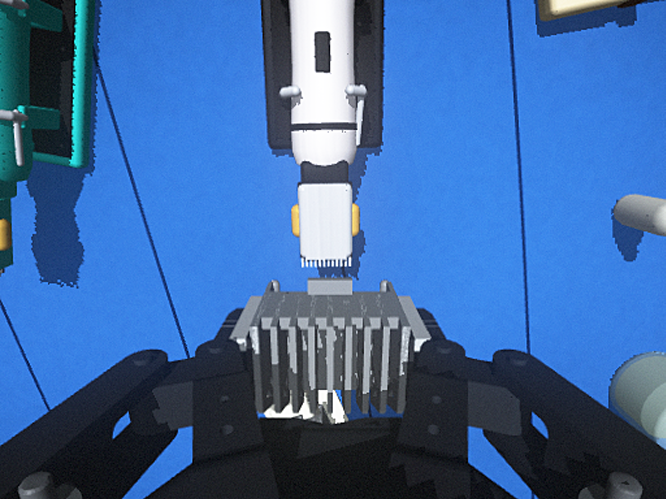

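The wrist view shows the bare silver blade head at (325,222), with its gold catches at (295,218) and (355,218). The tall comb is held square, with its seat 11.1 mm above the TCP. Next I'll measure the head.

```bash
cat >> meas.py <<'E'
def head(c,o,yaw=-9.6):
    P=cloud(c); a=np.radians(yaw); e=np.array([np.cos(a),np.sin(a)]); X=np.array([e[1],-e[0]])
    A=P[...,:2]@e; B=P[...,:2]@X; Z=P[...,2]
    p0=np.array([496.8,153.3]); A=A-p0@e; B=B-p0@X
    hsv=cv2.cvtColor(c["image"],cv2.COLOR_RGB2HSV)
    k=(Z>61)&(Z<70)&(abs(A)<30)&(B>-28)&(B<30)&(hsv[...,1]<70)
    print("face z",np.percentile(Z[k],[10,50,90]).round(1),k.sum())
    pts=[]
    for b in range(-28,30,4):
        s=k&(abs(B-b)<2)
        if s.sum()>15: q=np.percentile(A[s],[2,98]); pts.append((b,q.mean(),q[1]-q[0])); print("  b",b,"mid",q.mean().round(2),"w",(q[1]-q[0]).round(1))
    print("  along",np.percentile(B[k],[0.5,99.5]).round(1),"rect",cv2.minAreaRect(P[k][:,:2].astype(np.float32)))
    g=(hsv[...,0]>12)&(hsv[...,0]<35)&(hsv[...,1]>110)&(abs(A)<35)&(abs(B)<35)&(Z>45)&(Z<70)
    n,l,s,cc=cv2.connectedComponentsWithStats(g.astype(np.uint8))
    for i in range(1,n):
        if s[i,4]>15: m=l==i; print("  catch",s[i,4],"A",np.percentile(A[m],[2,50,98]).round(1),"B",np.percentile(B[m],[2,50,98]).round(1),"z",np.median(Z[m]).round(1))
    p=o["ee_pos"]; print("  tcp A,B",(p[:2]@e-p0@e).round(1),(p[:2]@X-p0@X).round(1),"z",p[2].round(1))
E
python3 - <<'E'
from meas import *
import pickle
d,o=pickle.load(open("w7.pkl","rb")); head(d,o)
E
```

```text
face z [64.1 65.6 66.5] 2467
  b -24 mid 1.74 w 28.1
  b -20 mid 0.01 w 32.4
  b -16 mid -0.06 w 32.8
  b -12 mid 0.29 w 32.1
  b -8 mid 0.19 w 32.4
  b -4 mid -0.23 w 31.8
  b 0 mid 0.03 w 32.6
  b 4 mid -0.03 w 32.8
  b 8 mid -0.49 w 32.3
  b 12 mid 0.23 w 32.4
  b 16 mid 0.18 w 32.3
  b 20 mid 0.36 w 32.0
  b 24 mid -0.07 w 30.9
  b 28 mid -0.08 w 31.3
  along [-22.4  29.4] rect ((494.59228515625, 151.98779296875), (57.24833679199219, 39.14100646972656), 83.1369400024414)
  catch 112 A [-21.4 -19.  -17.2] B [-8.3  0.3  9.6] z 62.4
  catch 112 A [17.2 18.9 20.7] B [-8.6  0.2  9.4] z 62.4
  tcp A,B 2.2 21.7 z 159.0
```

The head mid-line is at (496.8,153.3) with yaw -9.6°, and the catches are centred at B=+0.4. The seat target therefore puts the TCP at (497.5,157.6), with home at TCP z≈54.9. I'll hover first.

```bash
python3 plan.py 497.5 157.6 95 -9.6 35
```

```text
at [495.4 131.6 159. ] t 13.12 F [-0.8 -0.8 -0.8] w 47.2 rows 2
[[-1.4, -13.0, 32.0], [-1.3, -13.0, 32.0]] 
   [[-0.01, -0.08, -0.47], [-0.01, -0.08, -0.47]]
```

>>> {"method": "servo_tool", "body": {"travel": [[-1.4, -13, 30], [-1.3, -13, 28], [0, 0, 0], [0, 0, 0], [0, 0, 0]], "delta_rot": [[0, 0, -0.5], [0, 0, -0.4], [0, 0, 0], [0, 0, 0], [0, 0, 0]]}}

```text
t: 13.75
ee_pos: [499.8, 153.3, 102.9]
tcp_rot: [-3.127, 0.275, -0.01]
contact_force: [-1.0, -0.3, -0.4]
grip_width: 47.4
```

```bash
cat >> meas.py <<'E'
def heldhead(c,o,yaw=-9.6,top=39):
    P=cloud(c); a=np.radians(yaw); e=np.array([np.cos(a),np.sin(a)]); X=np.array([e[1],-e[0]]); p0=np.array([496.8,153.3])
    A=(P[...,:2]-p0)@e; B=(P[...,:2]-p0)@X; p=o["ee_pos"]; tA,tB=(p[:2]-p0)@e,(p[:2]-p0)@X; h=P[...,2]-p[2]
    k=(abs(A-tA)<30)&(abs(B-tB)<40)&(abs(h-top)<2)
    print("comb top z",np.percentile(P[k][:,2],[50,90]).round(1),"B",np.percentile(B[k],[1,99]).round(1))
    for b in (-12,-4,4,12):
        s=k&(abs(B-tB-b)<3)&(abs(A-tA)<25); print("   A edges",np.percentile(A[s],[1,99]).round(1))
    M=Ro.from_rotvec(o["tcp_rot"]).as_matrix()
    print("tcp A,B,z",tA.round(1),tB.round(1),p[2].round(1),"yaw",np.degrees(np.arctan2(M[1,0],M[0,0])).round(2),"zax",M[:,2].round(3),"F",o["contact_force"].round(1),"M",o["moment"].round(2),"t",o["t"])
E
python3 - <<'E'
from meas import *
d=cam("wrist"); o=arm.observe(); heldhead(d,o); head(d,o)
E
```

```text
comb top z [141.8 142.7] B [-16.3  14.8]
   A edges [-21.5  27.8]
   A edges [-21.6  28. ]
   A edges [-21.4  27.6]
   A edges [-20.6  26.6]
tcp A,B,z 3.2 -0.6 103.0 yaw -10.06 zax [ 0.007  0.002 -1.   ] F [0.9 0.  0.1] M [-0.01 -0.02  0.02] t 13.8
face z [64.2 65.6 66.5] 1682
  b -24 mid -0.59 w 26.8
  b -20 mid -0.01 w 32.0
  b -16 mid -0.33 w 31.2
  b -12 mid -0.09 w 32.0
  b -8 mid -0.16 w 31.2
  b -4 mid -0.38 w 32.1
  b 0 mid -0.26 w 32.8
  b 4 mid -0.69 w 40.7
  along [-22.8   4. ] rect ((498.0899658203125, 164.6131134033203), (31.974824905395508, 42.0201416015625), 80.15812683105469)
  catch 122 A [-21.4 -19.2 -17.1] B [-8.7 -3.   3.4] z 62.3
  catch 136 A [16.8 18.9 21.1] B [-8.8 -2.5  3.8] z 62.5
  tcp A,B 3.2 -0.6 z 103.0
```

>>> {"method": "servo_tool", "body": {"travel": [[-3.3, -3.8, 8], [0, 0, 0], [0, 0, 0], [0, 0, 0]], "delta_rot": [[0, -0.4, -0.45], [0, 0, 0], [0, 0, 0], [0, 0, 0]]}}

```text
t: 14.3
ee_pos: [497.7, 158.0, 95.5]
tcp_rot: [-3.126, 0.262, -0.0]
contact_force: [-0.7, -0.3, 0.1]
grip_width: 47.2
```

```bash
python3 - <<'E'
from meas import *
d=cam("wrist"); o=arm.observe(); heldhead(d,o)
E
```

```text
comb top z [134.3 135.2] B [-20.6  10.6]
   A edges [-24.4  24.8]
   A edges [-24.6  24.9]
   A edges [-24.3  24.8]
   A edges [-23.1  24.1]
tcp A,B,z 0.2 -4.7 95.5 yaw -9.59 zax [ 0.001  0.005 -1.   ] F [-0.3  0.5 -0.1] M [-0.01  0.03 -0.03] t 14.35
```

The comb is aligned: A is 0.2, the full-height span is -20.6 to 10.6, and yaw is right. I'll lower it to just above the catches.

>>> {"method": "servo_tool", "body": {"travel": [[-0.2, 0, 10], [0, 0, 10], [0, 0, 5], [0, 0, 0], [0, 0, 0]], "delta_rot": [[0, 0, 0], [0, 0, 0], [0, 0, 0], [0, 0, 0], [0, 0, 0]]}}

```text
t: 14.98
ee_pos: [497.2, 157.9, 68.1]
tcp_rot: [-3.127, 0.262, 0.001]
contact_force: [-0.1, 0.1, -0.7]
grip_width: 47.5
```

```bash
python3 - <<'E'
from meas import *
d=cam("wrist"); o=arm.observe(); heldhead(d,o)
E
```

```text
comb top z [107.  107.9] B [-20.4  10.8]
   A edges [-25.   24.3]
   A edges [-25.1  24.5]
   A edges [-24.8  24.3]
   A edges [-23.6  23.7]
tcp A,B,z -0.3 -4.6 68.2 yaw -9.6 zax [-0.     0.004 -1.   ] F [-0.5  0.6 -1. ] M [0.07 0.07 0.01] t 15.025
```

>>> {"method": "servo_tool", "body": {"travel": [[0.3, 0, 4], [0, 0, 4], [0, 0, 4], [0, 0, 2], [0, 0, 0]], "delta_rot": [[0, 0, 0], [0, 0, 0], [0, 0, 0], [0, 0, 0], [0, 0, 0]]}}

```text
t: 15.65
ee_pos: [497.5, 158.8, 54.9]
tcp_rot: [-3.125, 0.261, 0.002]
contact_force: [-2.8, -0.7, 4.4]
grip_width: 47.0
```

```bash
python3 - <<'E'
from meas import *
d=cam("wrist"); o=arm.observe(); heldhead(d,o)
E
```

```text
comb top z [93.7 94.6] B [-21.4   9.9]
   A edges [-24.7  24.5]
   A edges [-25.   24.5]
   A edges [-24.5  24.5]
   A edges [-23.4  23.8]
tcp A,B,z -0.2 -5.6 54.9 yaw -9.56 zax [-0.001  0.006 -1.   ] F [-3.  -1.   4.6] M [-0.26  0.6  -0.07] t 15.7
```

The comb top is at 94.6 with TCP z at 54.9, so it reads home. I'll press lightly to confirm a hard stop.

>>> {"method": "servo_tool", "body": {"travel": [[0, 0, 1.5], [0, 0, 1.5], [0, 0, 0.5]], "delta_rot": [[0, 0, 0], [0, 0, 0], [0, 0, 0]]}}

```text
t: 16.08
ee_pos: [497.5, 158.9, 54.9]
tcp_rot: [-3.122, 0.262, 0.006]
contact_force: [-4.4, -1.1, 2.7]
grip_width: 47.2
```

```bash
python3 - <<'E'
from meas import *
d=cam("wrist"); o=arm.observe(); heldhead(d,o)
E
```

```text
comb top z [93.8 94.7] B [-21.4  10. ]
   A edges [-24.7  24.6]
   A edges [-25.   24.6]
   A edges [-24.5  24.5]
   A edges [-23.3  23.9]
tcp A,B,z -0.2 -5.6 54.9 yaw -9.58 zax [-0.003  0.009 -1.   ] F [-5.5 -0.9 12.8] M [-0.57  1.19 -0.07] t 16.125
```

It is at a hard stop: z is unchanged while force rises. I'll release and rise.

>>> {"method": "servo_tool", "body": {"travel": [[0, 0, 0], [0, 0, 0], [0, 0, 0], [0, 0, 0], [0, 0, 0]], "delta_rot": [[0, 0, 0], [0, 0, 0], [0, 0, 0], [0, 0, 0], [0, 0, 0]], "claw": 0}}

```text
t: 16.75
ee_pos: [498.2, 158.8, 54.7]
tcp_rot: [-3.122, 0.262, 0.004]
contact_force: [-0.3, 0.7, 0.5]
grip_width: 85.2
```

>>> {"method": "servo_tool", "body": {"travel": [[0, 0, -20], [0, 0, -40], [0, 0, -50], [0, 40, -20], [0, 0, 0]], "delta_rot": [[0, 0, 0], [0, 0, 0], [0, 0, 0], [0, 0, 0], [0, 0, 0]]}}

```text
t: 17.38
ee_pos: [491.5, 116.8, 188.1]
tcp_rot: [-3.124, 0.262, 0.004]
contact_force: [0.0, 0.7, 0.5]
grip_width: 85.6
```

>>> {"method": "servo_tool", "body": {"travel": [[0, 0, 0], [0, 0, 0], [0, 0, 0]], "delta_rot": [[0, 0, 0], [0, 0, 0], [0, 0, 0]]}}

```text
t: 17.75
ee_pos: [490.8, 118.3, 186.8]
tcp_rot: [-3.125, 0.26, 0.006]
contact_force: [0.3, -0.9, 0.6]
grip_width: 85.5
```

```bash
python3 - <<'E'
from meas import *
d=cam("wrist"); o=arm.observe(); s=cam("scene"); print(o["t"],o["ee_pos"].round(1),o["contact_force"].round(1))
P=cloud(d); Z=P[...,2]; e=np.array([np.cos(np.radians(-9.6)),np.sin(np.radians(-9.6))]); X=np.array([e[1],-e[0]])
A=(P[...,:2]-[496.8,153.3])@e; B=(P[...,:2]-[496.8,153.3])@X
k=(Z>85)&(Z<100)&(abs(A)<30)&(abs(B)<30)
print("tall: z",np.percentile(Z[k],[50,90]).round(1))
for b in(-16,-10,-4,2,8):
    q=k&(abs(B-b)<3)&(Z>91); print("  ",b,np.percentile(A[q],[1,99]).round(1),np.percentile(Z[q],[50,90]).round(1))
print("  B",np.percentile(B[k&(Z>91)],[1,99]).round(1))
hsv=cv2.cvtColor(d["image"],cv2.COLOR_RGB2HSV)
g=(hsv[...,0]>12)&(hsv[...,0]<35)&(hsv[...,1]>110)&(abs(A)<35)&(abs(B)<35)
print("gold px left/right",(g&(A<0)).sum(),(g&(A>0)).sum())
P=cloud(s); Z=P[...,2]; e=np.array([np.cos(np.radians(11.2)),np.sin(np.radians(11.2))]); X=np.array([e[1],-e[0]])
A=P[...,:2]@e; B=P[...,:2]@X; k=(Z>39)&(Z<70)&(A>390)&(A<465)&(B>85)&(B<400)
n,l,st,c=cv2.connectedComponentsWithStats(k.astype(np.uint8))
for i in range(1,n):
    if st[i,4]>20: m=l==i; print("rail comb",c[i].round(),"A",A[m].mean().round(1),"B",B[m].mean().round(1),"z95",np.percentile(Z[m],95).round(1))
a=cv2.resize(d["image"],(400,300)); b=cv2.resize(s["image"][160:250,140:340],(400,180),interpolation=cv2.INTER_CUBIC); b=np.pad(b,((0,120),(0,0),(0,0)))
save("end",np.hstack([a,b]))
E
```

```text
17.8 [490.8 118.3 186.8] [-0.3  0.4 -0.4]
tall: z [93.4 94.5]
   -16 [-23.7  23.7] [93.7 94.6]
   -10 [-23.8  23.8] [93.6 94.6]
   -4 [-23.9  23.7] [93.7 94.6]
   2 [-24.1  23.3] [93.7 94.5]
   8 [-23.4  23.5] [93.5 94.5]
  B [-20.8  10.5]
gold px left/right 1 0
rail comb [240. 192.] A 428.5 B 121.9 z95 45.6
rail comb [220. 194.] A 429.0 B 185.6 z95 49.9
rail comb [203. 196.] A 430.1 B 239.7 z95 52.5
rail comb [162. 200.] A 428.7 B 364.4 z95 56.1
```

View pics/end.png

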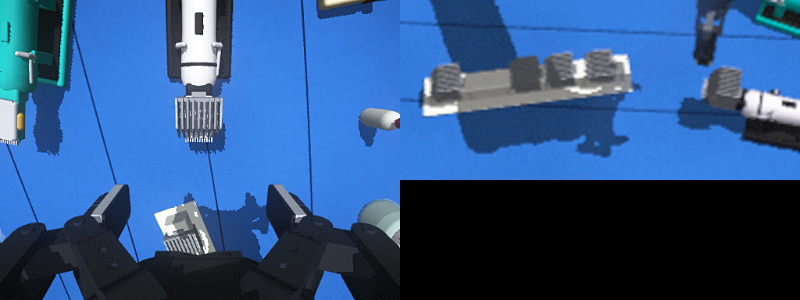

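Both combs check out. The tall comb's top is level at 94.5 (94 expected), centred, and spans -20.8 to 10.5. The short comb on the rail reads 4 mm below the 10 mm comb, as it should, and lies in line with the others. I'll hand in.

```bash
python3 -c "
from workcell import arm; print(arm.close_job())"
```

```text
the job is handed in; nothing more can be done
None
```

The comb change is done and handed in at about 18 s of the 48 s allowed. I pulled the short comb off the silver clipper and set it on the rail's empty place. I then pressed the tallest comb down over the blade head until it stopped, and let go of both.

**Tall comb:** in the last wrist picture its top is level at 94.5 mm (94 expected). It is centred within about 0.3 mm across and fore-aft, with its teeth pointing the way the blade points. On a second press the height did not change while the force rose, so it is at its stop.

**Short comb:** in the last scene picture it sits in line with the others, within about 1.5 mm across. Its top is about 4 mm below the 10 mm comb's, as it should be.

**Rest of the bench:** the other three combs are still in their places. I did not re-measure the jar, bottles, brush and organiser, but nothing went near them.

**Not seen directly:** the comb walls hide the catches. That they sprang out is inferred from the full seating height and the stop.

No check failed. While lowering the short comb I found it 6.5 mm off the rail's mid-line and corrected that before setting it down.

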